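# Clamp the sensor cell on its calibration rail

### The job

Two identical clamping rails stand on the calibration bench, and one of them holds a cream sensor cell against the block at its far end. On that rail, slide the stop away from the robot until it butts against the cell, and then flip its cam lever fully down flat to lock it. Leave the cell standing in its place, and leave the stop and lever of the empty rail as they are.

Things in the scene. Friction and masses are not known exactly. Their poses are not given: they have to be found in the camera images.
- stop_post (a point): Stop by the cell: dark carriage 100 mm long, 54 wide, top at z 55 mm, slides with 5 N. Point: on its upright grip post (18 mm dia, top at z 135), at z 120. Axes: x along the rail towards the cell (roughly world +x), y left, z up. Pressing plate's face: 85 mm along +x (touches the cell 110 mm from its centre). Lever pivot: +45 mm x, +18 mm y, -51 mm z from the point.
- lever (a joint): Cam lever of that stop, rad: 0 upright (open; starts 0 to 0.25), 1.57 flat across the carriage (locked, end stop), swinging down towards the -y of stop_post. Pivot axis parallel to the rail, z 69 mm. Grey flat bar 8 mm thick, 16 to 20 wide along the rail, reaching 75 mm from the pivot. Friction 0.08 N m: stays where left; push it over from its +y side, then down.
- cell_center (a point): Sensor cell: loose cream box 50 x 50 mm, 56 tall, 0.3 kg, two white vials 20 mm tall on top. Point: centre of the box, z 48 mm; x along the rail. It stands on its rail (aluminium bed 310 x 80 mm, top at z 20 mm) against or within 2 mm of the fixed end block at the end far from the robot. The rail is on the left or right, turned up to 15 degrees.
- spare_lever_end (a point): On the lever of the identical stop on the other, empty rail: 70 mm from its pivot, 5 mm short of its tip, about z 137 mm. The lever stands up or nearly so. To be left alone.
Not all that is in view belongs to the job. What is shaped like the part that bears cell_center but pink or purple is not meant.

How it is judged:
On the way, in this order (a step that is already met when the one before it is completed fails the run):
1. the stop has been slid up to the cell while its lever is still open (x of cell_center in the frame of stop_post below 0.12 m and distance of cell_center from where it was at the start of the episode below 0.015 m and value of joint lever below 0.6 rad), for 0.1 s.
2. the lever is flipped down (value of joint lever above 1.35 rad), for 0.2 s.
At the end, for the whole second after the job is handed in: The stop's pressing face is within 10 mm of the cell, its lever is within 12 degrees of lying flat, and the cell stands upright (within 8 degrees), at rest, within 15 mm of where it stood at the start (x of cell_center in the frame of stop_post below 0.12 m and distance of cell_center from where it was at the start of the episode below 0.015 m and value of joint lever above 1.35 rad and angle between cell_center's own z axis and vertical below 0.15 rad and velocity of joint lever below 0.1 rad/s); the robot touches nothing.
It fails at once if the stop or lever of the empty rail is shifted by more than 20 mm (distance of spare_lever_end from where it was at the start of the episode above 0.02 m).
It also fails if it takes over 45 s, if anything falls off the work surface, if the arm or the gripper's body presses on something with over 40 N, if the wrist force passes 120 N, or if a joint passes its speed limit or range.

### The arm

A 6-joint arm with a two-finger parallel gripper is mounted at the origin on the work surface. World frame = base frame: x ahead of the robot, y to its left, z up, the work surface at z = 0. Lengths are in m, angles in rad, forces in N, time in s.
With the tool pointing down it reaches from about 0.3 to 0.775 m from the base axis. Payload 14.6 kg.
Tool frame: the origin (TCP) lies at the very end of the fingers, on their centre line; the grasp point (between the pads) lies 19 mm behind it; z points along the fingers, y is the direction in which the jaws open and shut (so a half turn about z gives the same grasp; the last joint's range is limited). The gripper opens to 94 mm and grips with 3 to 60 N. Pads are 16 mm wide; open, the fingers measure 119 mm over their backs; the gripper's body (75 mm by 177 mm) begins 78 mm behind the grasp point.
Start: joints at [-1.355, 0.3, 1.521, -0, 1.321, -0.067], TCP at [0.153, -0.528, 0.205] pointing down, gripper open.
Joint ranges: [-3.03, 3.03], [-0.79, 2.21], [0.23, 2.52], [-1.04, 4.18], [0, 3.07], [-2.55, 2.55]. Speed limits (rad/s): [2.22, 2.22, 2.57, 3.14, 3.14, 3.14].

### API

Orientations are given as [roll, pitch, yaw] about the fixed x, y, z axes, in that order (R = Rz(yaw) Ry(pitch) Rx(roll)).
In Python, from station import status, camera, ctrl gives the robot as it stands. The module is installed in compiled form; this text tells all that it offers.
- The arm moves only by the shell command python3 -m jog 'ROWS' [FORCE]. ROWS is JSON, a list of rows, each a list of 7 numbers: the shift along the tool's x, y, z each as a share of 1000 mm, from -1 to 1, then the turn, a rotation vector about the tool's x, y, z each as a share of pi/2 rad, from -1 to 1, then the opening, from -1 (shut) to 1 (fully open), so that 0 is half open. A call has 1 to 20 rows; each row is the pose to reach, as a shift and turn from the pose measured when the call began, along the tool's axes at that moment; what a row does not reach only later rows make up. A row lasts 1/10 s, in which the tool goes at most 50 mm and 8.59 degrees, less where a joint would pass 70% of its speed; a pose out of reach is approached as far as the arm can. A call with a number of a shift or a turn outside -1 to 1 is refused whole. A call with a gripper value outside its range is refused whole. The fingers move at their own pace and stop on an object; FORCE is the grip in N (left out, the last holds). Time passes only in rows, so rows that repeat a pose let the fingers close. It gives the time, the measured TCP pose, the force and the opening at its end, in the units of the state.
- status.get_obs(): the state, without advancing time (a new reading comes with each control period).
- camera(name): name is "scene" or "top" or "wrist"; returns a dict with "image" (400x640x3 uint8, red, green, blue), "fx", "fy", "cx", "cy" (pixels), "world_from_camera" (4x4, takes a point from camera to world coordinates). Camera axes: x right, y down, z forward; pixel columns grow to the right and rows downward; lengths in m; the calibration is good to about 2 mm. A picture is of the moment at which its call begins. There is no depth.
- ctrl.hand_in(): hands the job in, once; it reports no verdict.
The state is a dict: "time_s": time; "qpos": joint angles; "joint_vel": joint speeds; "tau": joint torques, N m; "ee_pos": TCP position; "eef_rot": TCP orientation; "force": force on the tool from outside, world axes, zero at the start; "moment": the same for the moment, N m; "grip_width": finger opening in m.
Only numpy, scipy, OpenCV 4.12 (cv2) and the standard library are available. Lean on these libraries where they do the work, as an engineer would, in place of code of your own. Each camera call takes 0.05 s, during which the arm holds its last target.

## Working session

There is one attempt and no reset: what is moved stays moved. The work goes in short steps, Python scripts to look and compute and a shell command to move; the robot and the scene stay as the last step left them, time stands still between calls to the robot, and variables do not carry over. Pictures are saved under pics/ and viewed, and the job is handed in when it is done.

```bash
mkdir -p pics
cat > h.py <<'E'
import numpy as np, cv2
from station import status, camera, ctrl
def snap(n,tag):
    c=camera(n); cv2.imwrite(f'pics/{tag}.png',c['image'][:,:,::-1]); np.savez(f'{tag}.npz',**c); return c
def load(tag): return dict(np.load(f'{tag}.npz'))
def ray(c,u,v,z):
    T=c['world_from_camera']; d=T[:3,:3]@np.array([(u-c['cx'])/c['fx'],(v-c['cy'])/c['fy'],1]); o=T[:3,3]
    return o+d*(z-o[2])/d[2]
def proj(c,p):
    T=c['world_from_camera']; q=T[:3,:3].T@(np.array(p)-T[:3,3]); return c['fx']*q[0]/q[2]+c['cx'],c['fy']*q[1]/q[2]+c['cy']
def crop(tag,out,x0,y0,x1,y1,s):
    im=cv2.imread(f'pics/{tag}.png')[y0:y1,x0:x1]; cv2.imwrite(f'pics/{out}.png',cv2.resize(im,None,fx=s,fy=s,interpolation=cv2.INTER_CUBIC))
E
python3 - <<'E'
from h import *
for n in ('top','scene'):
    c=snap(n,n+'0'); print(n,c['world_from_camera'].round(3).tolist(),c['fx'])
o=status.get_obs(); print(o)
E
```

```text
top [[-0.009, -0.996, 0.085, 0.54], [-1.0, 0.007, -0.023, -0.053], [0.022, -0.085, -0.996, 1.101], [0.0, 0.0, 0.0, 1.0]] 407.06870516186905
scene [[-0.03, 0.599, -0.8, 1.341], [1.0, 0.012, -0.029, -0.027], [-0.008, -0.8, -0.599, 0.666], [0.0, 0.0, 0.0, 1.0]] 391.181300044425
{'time_s': 0.1, 'qpos': array([-1.35460345e+00,  3.00428160e-01,  1.52150822e+00, -1.83610035e-05,
        1.32067430e+00, -6.65905127e-02]), 'joint_vel': array([ 1.23416543e-03, -1.24517182e-03, -2.44562922e-03, -5.05681597e-06,
       -7.07779687e-04,  1.79963552e-03]), 'tau': array([ 1.60137799e-03, -5.32643044e+01, -3.53283906e+01,  7.09547242e-02,
        2.34884291e-02, -5.12893621e-05]), 'ee_pos': array([ 0.1534154 , -0.52793563,  0.2049407 ]), 'eef_rot': array([-3.14057570e+00, -4.99953122e-05,  2.82787918e-01]), 'force': array([ 0.46986041, -0.47829393,  0.2262496 ]), 'moment': array([ 0.05722157, -0.00618677,  0.03807653]), 'grip_width': 0.09392645991244379}
```

View pics/top0.png

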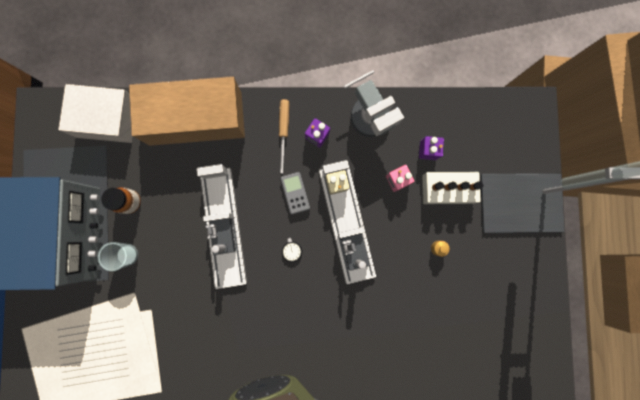

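View pics/scene0.png

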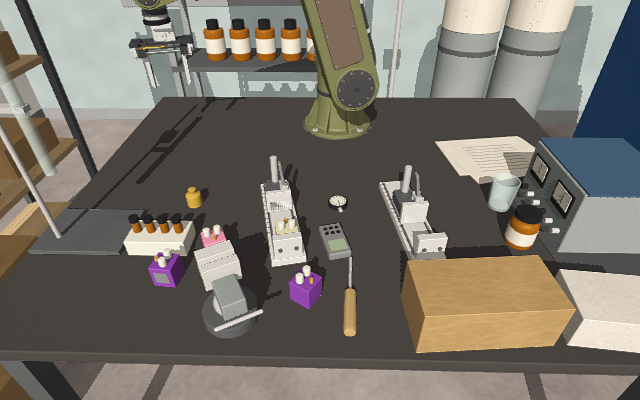

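The cell's rail is the one in the middle of the top view: cell at about (338,181), post at about (361,266). In the scene view its post top is at (273,160). The empty rail is to the left in the top view.

Run:
```python
from h import *
crop('top0','topc',305,150,395,290,4.2)
crop('scene0','scenec',245,145,320,270,4.6)
```

```text
(no output)
```

View pics/topc.png

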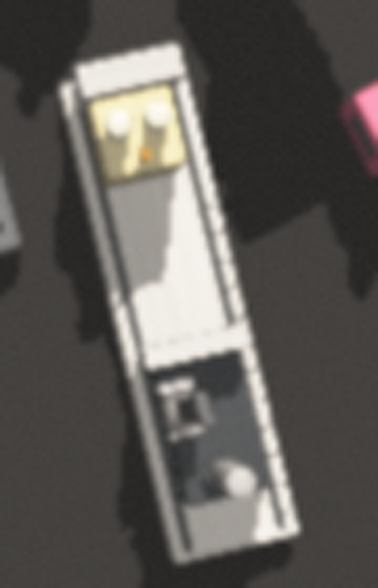

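View pics/scenec.png

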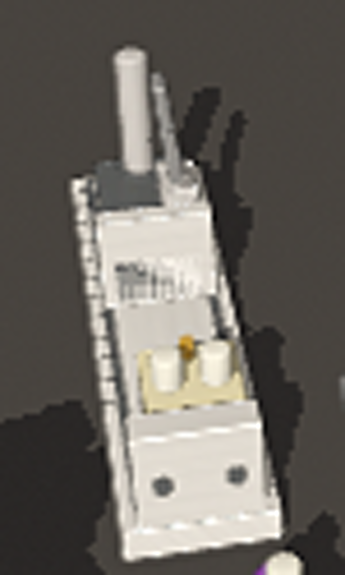

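Run:
```python
from h import *
c=load('top0'); s=load('scene0')
t=lambda u,v,z: ray(c,305+u/4.2,150+v/4.2,z)
q=lambda u,v,z: ray(s,245+u/4.6,145+v/4.6,z)
post=t(238,480,.135); print('post',post, q(130,52,.135))
cc=[t(*p,.076) for p in [(90,98),(175,86),(187,165),(108,183)]]
cell=np.mean(cc,0); print('cell',cell, [np.linalg.norm(cc[i]-cc[i-1]).round(3) for i in range(4)])
L=[t(62,88,.02),t(175,563,.02)]; R=[t(298,535,.02)]
print(L,R,np.linalg.norm(L[0]-L[1]),np.linalg.norm(L[1]-R[0]))
a=L[0]-L[1]; print('yaw rail',np.degrees(np.arctan2(a[1],a[0])))
d=cell-post; print('yaw pc',np.degrees(np.arctan2(d[1],d[0])),np.hypot(d[0],d[1]))
yaw=np.arctan2(d[1],d[0])
# predict
ex=np.array([np.cos(yaw),np.sin(yaw),0]); ey=np.array([-ex[1],ex[0],0]);P=np.array([post[0],post[1],.12])
pv=P+.045*ex+.018*ey-[0,0,.051]
for n,x in [('pivot',pv),('tip0',pv+[0,0,.075]),('tip.25',pv+[0,0,.0727]-.0186*ey)]:
    a=proj(c,x);b=proj(s,x);print(n,x.round(3),((a[0]-305)*4.2,(a[1]-150)*4.2),((b[0]-245)*4.6,(b[1]-145)*4.6))
```

```text
post [ 0.46783323 -0.17329001  0.135     ] [ 0.46306108 -0.17305839  0.135     ]
cell [ 0.6717827  -0.12501718  0.076     ] [np.float64(0.053), np.float64(0.052), np.float64(0.049), np.float64(0.049)]
[array([ 0.70815919, -0.07946361,  0.02      ]), array([ 0.40830267, -0.14724964,  0.02      ])] [array([ 0.42467581, -0.22466799,  0.02      ])] 0.30742295919033263 0.07913077626022637
yaw rail 12.73826259182521
yaw pc 13.316287709909586 0.20958447788397092
pivot [ 0.507 -0.145  0.069] (np.float64(176.72857698204047), np.float64(405.67858568170533)) (np.float64(177.58843258504723), np.float64(192.17177400683036))
tip0 [ 0.507 -0.145  0.144] (np.float64(188.8305255370879), np.float64(409.88666349255107)) (np.float64(169.3967351381571), np.float64(80.46411946183548))
tip.25 [ 0.512 -0.164  0.142] (np.float64(220.63351515691778), np.float64(401.7081265630854)) (np.float64(135.77985844631854), np.float64(87.9224788401626))
```

```bash
cat >> h.py <<'E'
from scipy.spatial.transform import Rotation as Ro
def delta(p,yaw_deg,roll=180,pitch=0):
    o=status.get_obs(); R=Ro.from_euler('xyz',o['eef_rot']); 
    sh=R.inv().apply(np.array(p)-o['ee_pos']); tr=(R.inv()*Ro.from_euler('xyz',[roll,pitch,yaw_deg],degrees=True)).as_rotvec()/(np.pi/2)
    print('rows',sh.round(4),tr.round(4))
E
python3 -c "
from h import *
delta([.466,-.173,.205],13)"
```

```text
rows [ 3.992e-01 -2.536e-01  2.000e-04] [-0.0006 -0.      0.0356]
```

```bash
python3 -m jog '[[0.04,-0.025,0,0,0,0.01,1],[0.08,-0.05,0,0,0,0.02,1],[0.12,-0.075,0,0,0,0.036,1],[0.16,-0.1,0,0,0,0.036,1],[0.2,-0.126,0,0,0,0.036,1],[0.24,-0.151,0,0,0,0.036,1],[0.28,-0.177,0,0,0,0.036,1],[0.32,-0.203,0,0,0,0.036,1],[0.36,-0.228,0,0,0,0.036,1],[0.385,-0.245,0,0,0,0.036,1],[0.399,-0.254,0,-0.0006,0,0.036,1],[0.399,-0.254,0,-0.0006,0,0.036,1],[0.399,-0.254,0,-0.0006,0,0.036,1]]'
python3 - <<'E'
from h import *
c=snap('wrist','w0'); print(proj(c,[.466,-.173,.135]),status.get_obs()['ee_pos'])
E
```

```text
time_s: 1.4
ee_pos: [0.4654, -0.1728, 0.2049]
eef_rot: [-3.141, 0.001, 0.227]
force: [-0.3, 0.5, -0.8]
grip_width: 0.0942
(np.float64(320.16245347344017), np.float64(211.02306539651158)) [ 0.46518658 -0.17321608  0.2050518 ]
```

View pics/w0.png

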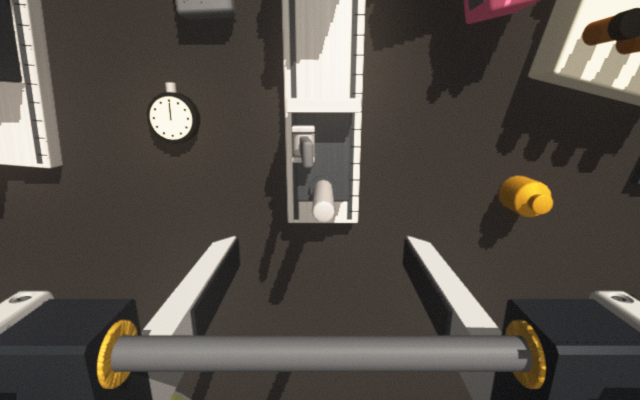

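The post top is at (323,209), against a predicted (320,211). The rail runs vertically in the picture, so the yaw is right. Next I go down and grip the post.

```bash
python3 - <<'E'
from h import *
c=load('w0'); print(ray(c,323,209,.135)); delta([.4665,-.174,.095],13)
E
python3 -m jog '[[0.001,0.001,0.04,0,0,0,1],[0.001,0.001,0.08,0,0,0,1],[0.001,0.001,0.11,0,0,0,1],[0.001,0.001,0.11,0,0,0,1],[0.001,0.001,0.11,0,0,0,-0.4],[0.001,0.001,0.11,0,0,0,-0.7],[0.001,0.001,0.11,0,0,0,-1],[0.001,0.001,0.11,0,0,0,-1],[0.001,0.001,0.11,0,0,0,-1],[0.001,0.001,0.11,0,0,0,-1],[0.001,0.001,0.11,0,0,0,-1]]' 25
python3 - <<'E'
from h import *
c=snap('scene','s1');crop('s1','s1c',215,95,335,275,3.2);print(status.get_obs()['grip_width']);delta([.4665+.1*np.cos(.227),-.174+.1*np.sin(.227),.095],13)
E
```

```text
[ 0.46808333 -0.17475973  0.135     ]
rows [0.0011 0.0011 0.1101] [-0.0002  0.0002 -0.0007]
time_s: 2.55
ee_pos: [0.4664, -0.1739, 0.0951]
eef_rot: [-3.141, 0.0, 0.226]
force: [-0.1, -0.4, 0.4]
grip_width: 0.0413
0.03713175626444203
rows [1.001e-01 0.000e+00 1.000e-04] [-0.0002  0.0003 -0.0006]
```

View pics/s1c.png

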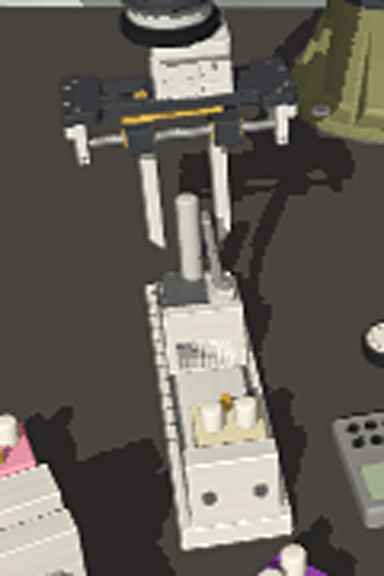

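The fingers are on either side of the post and the lever is clear. I let them finish closing.

```bash
python3 -m jog '[[0,0,0,0,0,0,-1],[0,0,0,0,0,0,-1],[0,0,0,0,0,0,-1],[0,0,0,0,0,0,-1],[0,0,0,0,0,0,-1]]' 25
```

```text
time_s: 3.1
ee_pos: [0.4664, -0.1742, 0.0951]
eef_rot: [3.141, 0.0, 0.226]
force: [1.1, -3.5, -2.0]
grip_width: 0.0174
```

```bash
python3 -m jog '[[0.01,0,0,0,0,0,-1],[0.02,0,0,0,0,0,-1],[0.03,0,0,0,0,0,-1],[0.04,0,0,0,0,0,-1],[0.05,0,0,0,0,0,-1],[0.06,0,0,0,0,0,-1],[0.07,0,0,0,0,0,-1],[0.08,0,0,0,0,0,-1],[0.085,0,0,0,0,0,-1],[0.085,0,0,0,0,0,-1]]' 25
python3 - <<'E'
from h import *
c=snap('scene','s2');crop('s2','s2c',215,95,335,275,3.2)
c=snap('top','t2');crop('t2','t2c',305,150,395,290,4.2)
E
```

```text
time_s: 4.1
ee_pos: [0.5498, -0.1551, 0.0951]
eef_rot: [3.141, -0.0, 0.226]
force: [3.8, -0.8, -0.9]
grip_width: 0.0174
```

View pics/s2c.png

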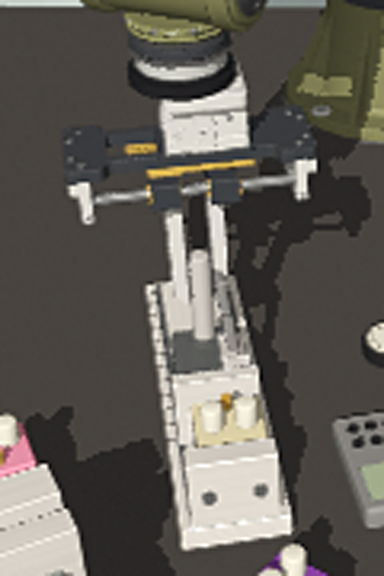

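View pics/t2c.png

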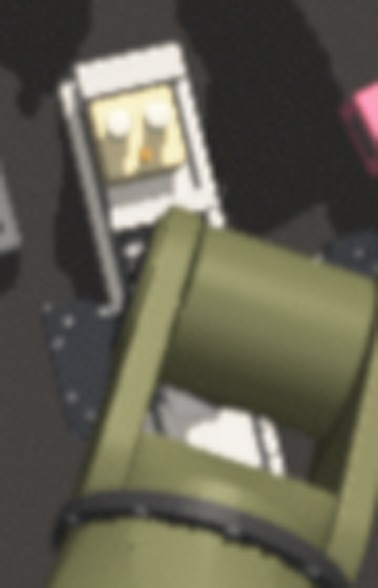

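The plate is still about 14 mm short of the cell, and the cell has not moved. I creep in the rest.

```bash
python3 -m jog '[[0.003,0,0,0,0,0,-1],[0.006,0,0,0,0,0,-1],[0.008,0,0,0,0,0,-1],[0.01,0,0,0,0,0,-1],[0.01,0,0,0,0,0,-1]]' 25; python3 -m jog '[[0.001,0,0,0,0,0,-1],[0.002,0,0,0,0,0,-1],[0.002,0,0,0,0,0,-1]]';python3 -m jog '[[0.001,0,0,0,0,0,-1],[0.002,0,0,0,0,0,-1],[0.002,0,0,0,0,0,-1]]'
```

```text
time_s: 4.7
ee_pos: [0.5591, -0.1529, 0.0951]
eef_rot: [3.141, -0.0, 0.226]
force: [-3.9, -2.7, 2.2]
grip_width: 0.0174
time_s: 5.0
ee_pos: [0.5607, -0.1526, 0.0951]
eef_rot: [3.141, 0.001, 0.226]
force: [-3.4, -3.1, 2.6]
grip_width: 0.0176
time_s: 5.3
ee_pos: [0.5624, -0.1522, 0.0951]
eef_rot: [-3.142, 0.001, 0.226]
force: [-3.3, -3.3, 2.0]
grip_width: 0.0175
```

```bash
python3 -m jog '[[0.001,0,0,0,0,0,-1],[0.002,0,0,0,0,0,-1],[0.002,0,0,0,0,0,-1]]';python3 -m jog '[[0.001,0,0,0,0,0,-1],[0.002,0,0,0,0,0,-1],[0.002,0,0,0,0,0,-1]]'
python3 - <<'E'
from h import *
c=snap('scene','s3');crop('s3','s3c',235,155,325,275,4.8)
E
```

```text
time_s: 5.6
ee_pos: [0.5642, -0.1518, 0.0951]
eef_rot: [-3.141, 0.002, 0.225]
force: [-4.4, -3.8, 1.6]
grip_width: 0.0178
time_s: 5.9
ee_pos: [0.566, -0.1514, 0.0951]
eef_rot: [-3.141, 0.002, 0.225]
force: [-3.8, -3.0, 2.8]
grip_width: 0.0176
```

View pics/s3c.png

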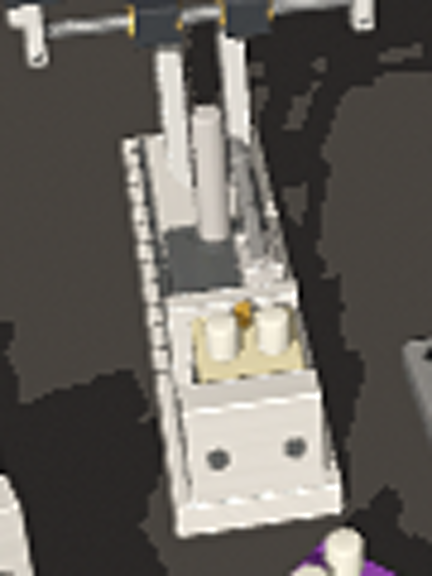

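```bash
python3 -m jog '[[0.001,0,0,0,0,0,-1],[0.002,0,0,0,0,0,-1],[0.002,0,0,0,0,0,-1]]'
python3 - <<'E'
from h import *
c=snap('wrist','w3');crop('w3','w3c',200,0,440,200,3.2)
E
```

```text
time_s: 6.25
ee_pos: [0.5676, -0.151, 0.0951]
eef_rot: [-3.141, 0.003, 0.225]
force: [-5.8, -3.3, 3.6]
grip_width: 0.0172
```

View pics/w3c.png

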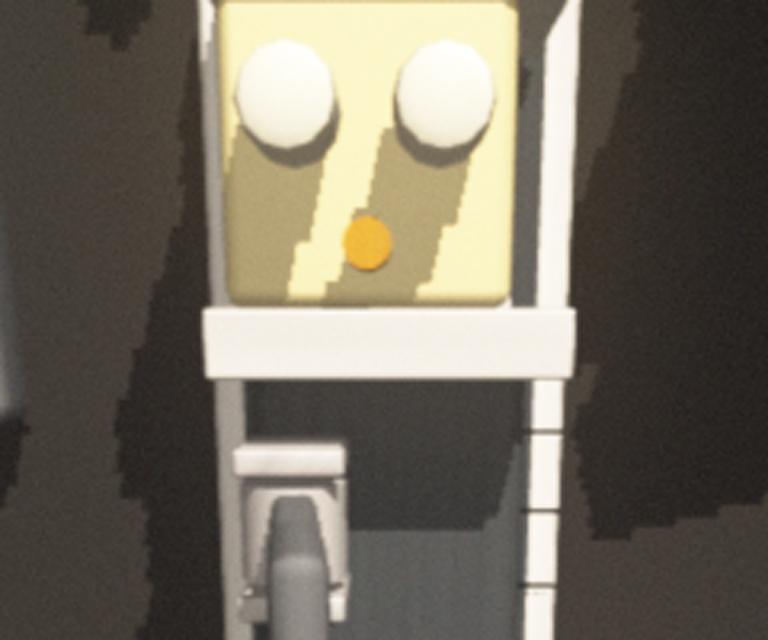

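The plate edge is within about 1 mm of the cell. One more small nudge to touch it.

```bash
python3 -m jog '[[0.001,0,0,0,0,0,-1],[0.002,0,0,0,0,0,-1],[0.002,0,0,0,0,0,-1]]'
python3 - <<'E'
from h import *
c=snap('wrist','w4');crop('w4','w4c',200,0,440,200,3.2)
for q in [(200+230/3.2,5/3.2),(200+518/3.2,5/3.2),(200+512/3.2,303/3.2),(200+232/3.2,303/3.2)]: print(ray(load('w3'),*q,.076))
E
```

```text
time_s: 6.6
ee_pos: [0.5685, -0.1508, 0.0951]
eef_rot: [-3.141, 0.005, 0.225]
force: [-12.6, -3.8, 7.2]
grip_width: 0.0176
[ 0.68975088 -0.09790215  0.076     ]
[ 0.70015344 -0.14334148  0.076     ]
[ 0.65544666 -0.1541291   0.076     ]
[ 0.64457211 -0.10668048  0.076     ]
```

View pics/w4c.png

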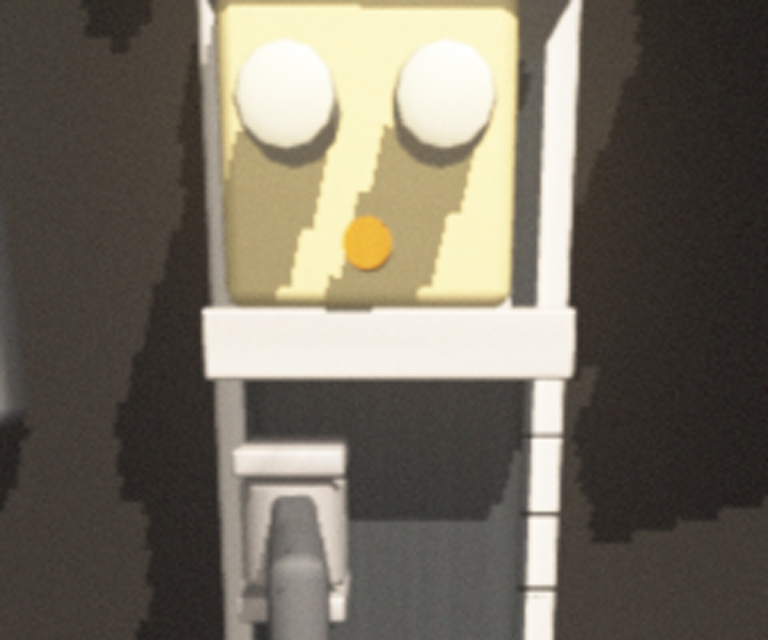

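The reaction rose from 6 to 13 N, so the stop is butted against the cell. I release the post and lift.

```bash
python3 -m jog '[[0,0,0,0,0,0,-0.3],[0,0,0,0,0,0,-0.3],[0,0,0,0,0,0,-0.3],[0,0,0,0,0,0,-0.3],[0,0,-0.03,0,0,0,-0.3],[0,0,-0.06,0,0,0,-0.3],[0,0,-0.075,0,0,0,-0.3],[0,0,-0.075,0,0,0,-0.3],[0.02,-0.025,-0.075,0,0,0,-1],[0.046,-0.05,-0.075,0,0,0,-1],[0.046,-0.05,-0.075,0,0,0,-1],[0.046,-0.05,-0.075,0,0,0,-1],[0.046,-0.05,-0.075,0,0,0,-1]]' 25
python3 - <<'E'
from h import *
c=snap('wrist','w5');crop('w5','w5c',120,0,520,300,2)
c=snap('scene','s5');crop('s5','s5c',225,125,335,275,3.9)
ex=np.array([.974,.225,0]);ey=np.array([-.225,.974,0])
P=np.array([.5695,-.151,.12]);pv=P+.045*ex+.018*ey-[0,0,.051];print(pv)
for x in (P+[0,0,.015],pv,pv+[0,0,.075]):print(np.array(proj(load('w5'),x))*2-[240,0],(np.array(proj(c,x))-[225,125])*3.9)
print(status.get_obs()['grip_width'])
delta(pv+.030*ey+[0,0,.046],13)
E
```

```text
time_s: 7.95
ee_pos: [0.6021, -0.0923, 0.1691]
eef_rot: [-3.14, 0.006, 0.225]
force: [0.5, 0.2, 0.3]
grip_width: 0.0005
[ 0.60928  -0.123343  0.069   ]
[540.64200121 574.80521773] [203.13142759 212.15195208]
[474.58032213 400.30006734] [247.77991803 336.76046584]
[497.98615319 465.76499188] [241.16087898 238.20721236]
0.0003046800509264451
rows [0.0003 0.0017 0.0546] [-0.0007  0.0035 -0.0017]
```

View pics/w5c.png

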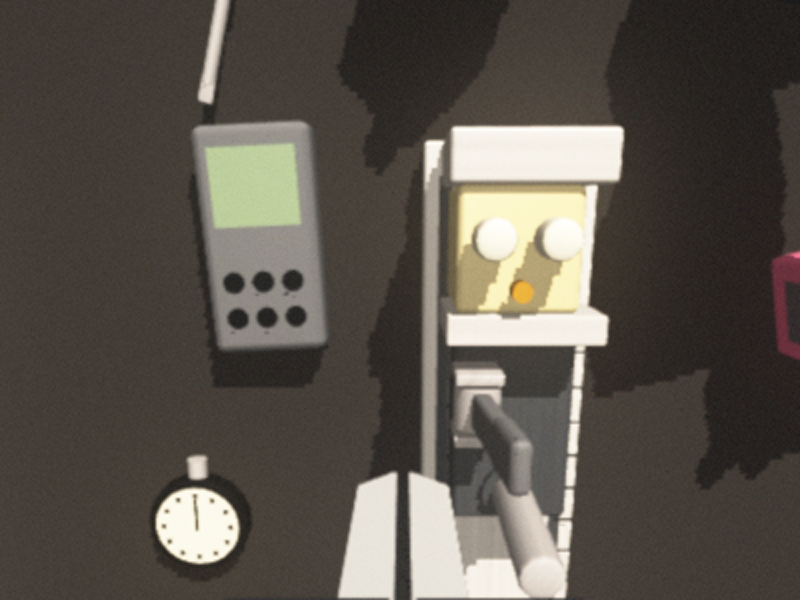

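View pics/s5c.png

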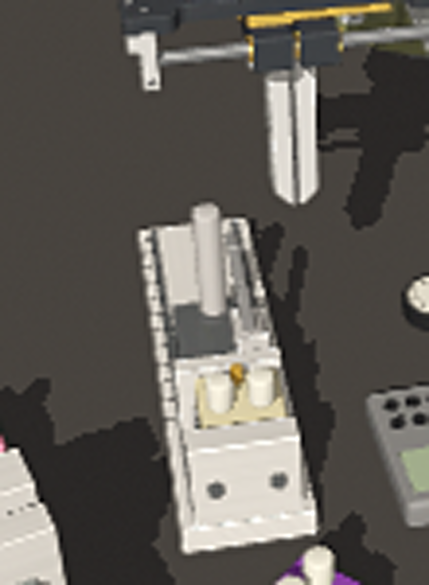

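The lever is tilted about 0.2 rad and its pivot is where predicted: (478,400) seen, (475,400) predicted. The closed fingers are beside it on its +y side. I go down and start pushing it over.

```bash
python3 -m jog '[[0,0.002,0.03,0,0,0,-1],[0,0.002,0.054,0,0.003,0,-1],[0,0.002,0.054,0,0.003,0,-1],[0,0.012,0.054,0,0.003,0,-1],[0,0.022,0.054,0,0.003,0,-1],[0,0.032,0.054,0,0.003,0,-1],[0,0.042,0.054,0,0.003,0,-1],[0,0.054,0.054,0,0.003,0,-1],[0,0.054,0.054,0,0.003,0,-1]]'
python3 - <<'E'
from h import *
c=snap('wrist','w6');crop('w6','w6c',120,0,520,300,2)
c=snap('scene','s6');crop('s6','s6c',225,125,335,275,3.9)
E
```

```text
time_s: 8.95
ee_pos: [0.6141, -0.1469, 0.1157]
eef_rot: [-3.141, 0.0, 0.223]
force: [0.7, 0.5, -0.0]
grip_width: 0.0004
```

View pics/w6c.png

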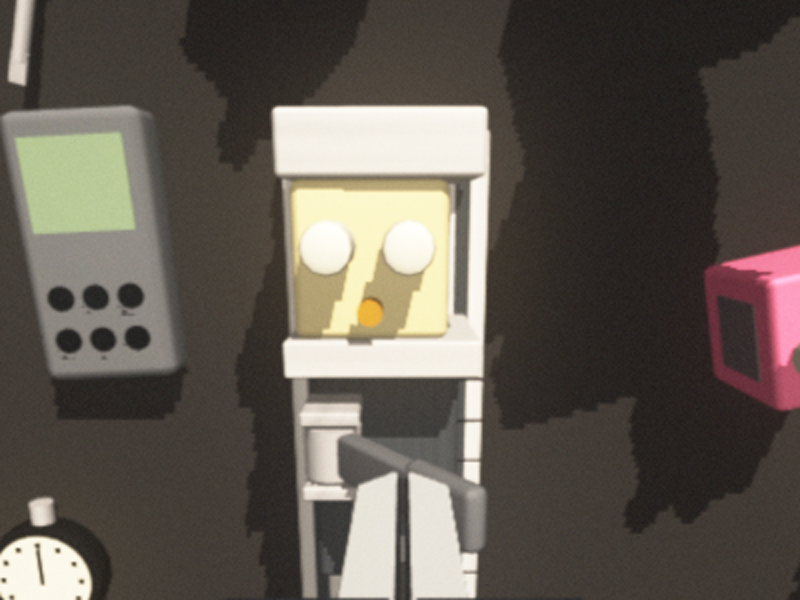

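View pics/s6c.png

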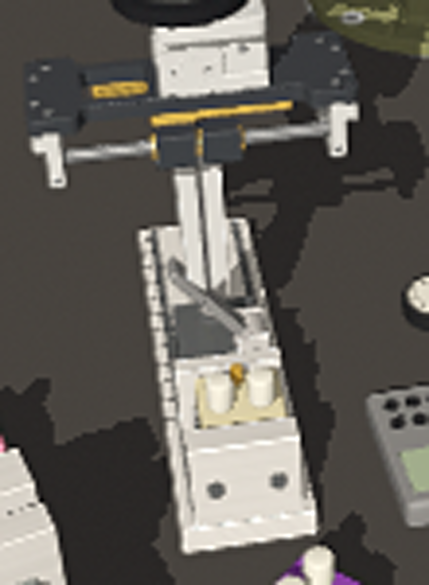

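The lever is going over and stands at about 0.7 rad, pushed by the fingers. I carry it down.

```bash
python3 -m jog '[[0,0.008,0.008,0,0,0,-1],[0,0.015,0.016,0,0,0,-1],[0,0.02,0.023,0,0,0,-1],[0,0.025,0.031,0,0,0,-1],[0,0.025,0.036,0,0,0,-1],[0,0.025,0.039,0,0,0,-1],[0,0.025,0.041,0,0,0,-1],[0,0.025,0.041,0,0,0,-1]]'
python3 - <<'E'
from h import *
c=snap('wrist','w7');crop('w7','w7c',120,0,520,300,2)
E
```

```text
time_s: 9.85
ee_pos: [0.6193, -0.1698, 0.0743]
eef_rot: [-3.141, 0.001, 0.224]
force: [0.1, -0.3, -0.8]
grip_width: 0.0007
```

View pics/w7c.png

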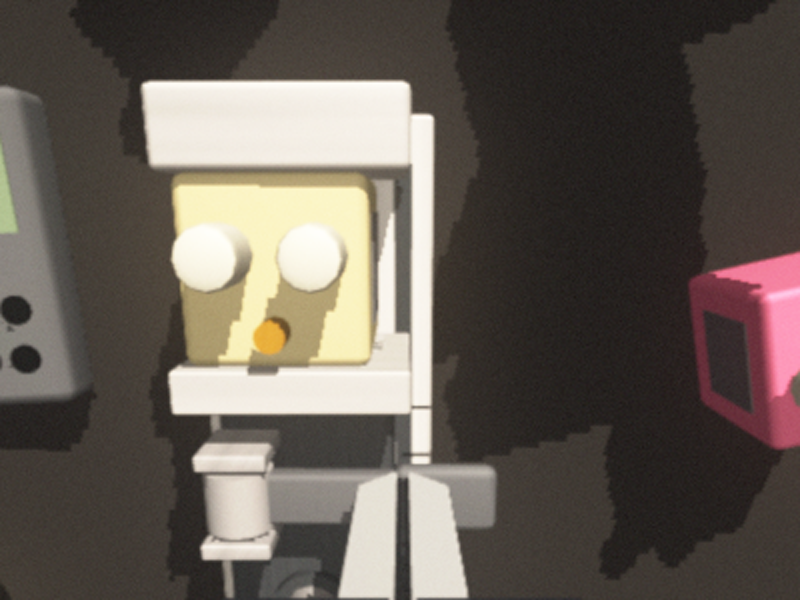

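The lever is almost flat. I press gently to the end stop in 1 to 1.5 mm steps.

```bash
python3 -m jog '[[0,0,0.001,0,0,0,-1],[0,0,0.0015,0,0,0,-1],[0,0,0.0015,0,0,0,-1]]'; python3 -m jog '[[0,0,0.001,0,0,0,-1],[0,0,0.001,0,0,0,-1]]'
```

```text
time_s: 10.2
ee_pos: [0.6195, -0.1697, 0.0733]
eef_rot: [-3.141, 0.0, 0.224]
force: [-0.3, 0.3, 2.8]
grip_width: 0.0002
time_s: 10.4
ee_pos: [0.6196, -0.1697, 0.073]
eef_rot: [-3.141, -0.0, 0.224]
force: [-1.8, 0.5, 7.6]
grip_width: 0.0004
```

The reaction climbs at z 73 mm, which is the flat bar's top, so it is at the end stop. I retreat and check.

```bash
python3 -m jog '[[0,0,-0.01,0,0,0,-1],[0,0,-0.04,0,0,0,-1],[0,0,-0.08,0,0,0,-1],[0,0,-0.12,0,0,0,-1],[0,0,-0.13,0,0,0,-1],[-0.05,0.04,-0.13,0,0,0,-1],[-0.1,0.08,-0.13,0,0,0,-1],[-0.15,0.12,-0.13,0,0,0,-1],[-0.2,0.16,-0.13,0,0,0,-1],[-0.25,0.2,-0.13,0,0,0,-1],[-0.25,0.2,-0.13,0,0,0,-1],[-0.25,0.2,-0.13,0,0,0,-1],[-0.25,0.2,-0.13,0,0,0,-1]]'
python3 - <<'E'
from h import *
c=snap('scene','s8');crop('s8','s8c',235,155,325,275,4.8)
c=snap('top','t8');crop('t8','t8c',305,150,395,290,4.2)
E
```

```text
time_s: 11.7
ee_pos: [0.4183, -0.4221, 0.2025]
eef_rot: [-3.14, 0.0, 0.22]
force: [0.1, 1.0, 0.1]
grip_width: 0.0007
```

View pics/s8c.png

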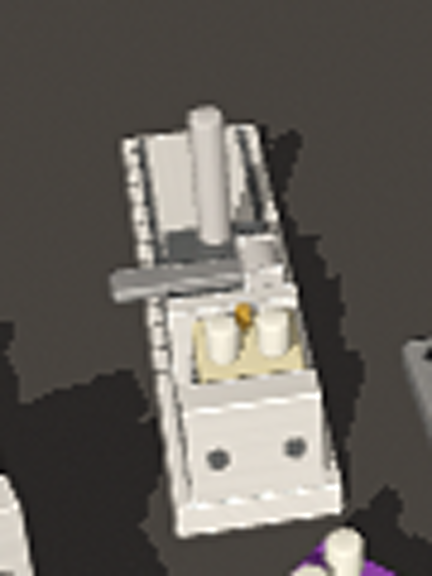

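View pics/t8c.png

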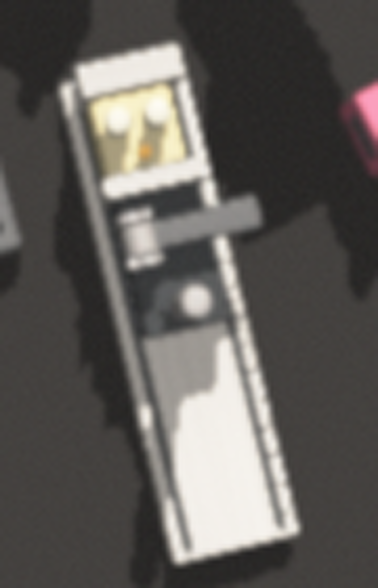

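View pics/t8.png

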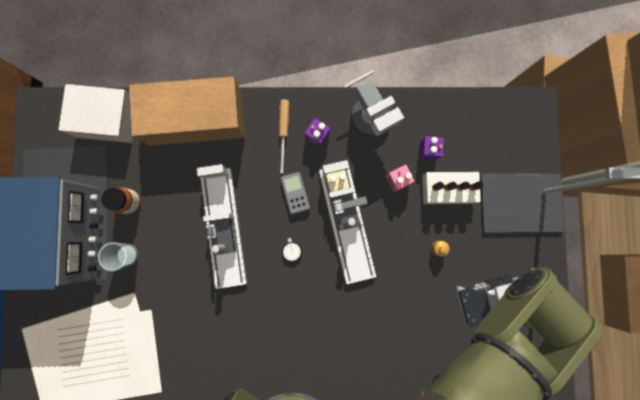

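The lever lies across the carriage, and the cell stands against the block with the plate on it. The empty rail looks unchanged. I check the numbers and hand in.

Run:
```python
from h import *
c=load('top0');t8=load('t8');s8=load('s8')
post=ray(t8,305+195/4.2,150+300/4.2,.135);print('post',post)
cc=[ray(t8,305+p[0]/4.2,150+p[1]/4.2,.076) for p in [(90,98),(175,86)]];print('cell far corners',cc)
ex=np.array([.974,.225,0]);ey=np.array([-.225,.974,0])
pv=np.array([.609,-.1235,.069])
for a in (1.57,1.35,1.2):
    x=pv-ey*.075*np.sin(a)+[0,0,.075*np.cos(a)]
    print(a,(np.array(proj(t8,x))-[305,150])*4.2,(np.array(proj(s8,x))-[235,155])*4.8)
a=cv2.imread('pics/top0.png')[155:295,190:250].astype(int);b=cv2.imread('pics/t8.png')[155:295,190:250].astype(int);print('spare diff max',abs(a-b).max())
o=status.get_obs();print(o['time_s'],o['joint_vel'].round(3))
ctrl.hand_in()
```

```text
post [ 0.56886051 -0.15073869  0.135     ]
cell far corners [array([ 0.6932607 , -0.09498526,  0.076     ]), array([ 0.70029362, -0.1466278 ,  0.076     ])]
1.57 [257.86993071 208.66678485] [107.34420365 289.55219662]
1.35 [258.68042013 207.0844224 ] [107.73466216 263.49442564]
1.2 [255.82605039 206.83074875] [112.25877658 245.53941707]
spare diff max 6
11.8 [ 0.029 -0.004  0.001  0.001 -0.001  0.001]
the job is handed in; nothing more can be done
```

I slid the stop up to the cell, flipped its lever down flat and handed the job in at 11.8 s of the 45 s allowed. The hand-in reports no verdict.

- **Stop:** I gripped its post and moved it about 104 mm along the rail. At contact the reaction rose from about 6 to 13 N. At the end the post was at (0.569, −0.151), with the plate touching the cell in the pictures.
- **Lever:** I pushed it over with the closed fingers and pressed it down until they met the end stop at z 73 mm with about 8 N. In the last scene picture its tip is at row 285. Lying flat would put it at 290 and 1.35 rad at 263. In column it sits about 11 enlarged pixels (2 image pixels) off the prediction.
- **Cell:** It stands upright against the block, and its corners in the top view have not visibly moved.
- **Empty rail:** Its part of the top picture differs from the first one only by noise, so its stop and lever were not disturbed.
- **Robot:** It is clear of everything, at z 0.20 m off to the right.

No check failed. The two cameras disagreed by about 5 mm on where the post first stood. I used the average, and the wrist camera's view agreed with it to about 2 mm.

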